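# Hang the chip guard on its pintle post

### The job

Before the carving starts, hang the larger of the two wooden chip guards on the steel post. Lift it straight up out of the rack, bring it upright to the open side of the post with its two iron eyes just above the two upright pins, and lower it in the gripper, without dropping it, until both eyes sit fully down on their pins; then let go. Leave the smaller guard standing in its slot.

Things in the scene. Friction and masses are not known exactly. Their poses are not given: they have to be found in the camera images.
- guard: Larger chip guard, loose, 0.5 kg: upright leaf of 3 wooden boards, 175 high, 18 thick (y -9 to 9), two dark iron eyes off one end. Origin: on the eyes' vertical axis, level with the boards' bottom edge. z up, x from boards to eyes; boards from x=-45 to -195, centre of mass near x=-110. Grasp the middle board (x -95 to -145) from above across its thickness, in the top 30. Starts in the rack.
- low_eye (a point): Centre of the underside of the guard's lower eye, 30 above the guard's origin; axes as the guard. The upper eye is alike, its underside 115 higher on the same vertical axis. Each eye is an iron ring with a vertical hole: 30 inside, 42 outside, 18 high, joined to the boards by a bar 6 thick.
- post: Fixed dark steel post. Origin: on the table under the vertical axis of its two pins, one above the other. z up; x from the pins to the upright (30 square, 215 high, near face at x=50): open side is -x. Each pin stands on a 38 wide shoulder (tops at z=50 and 165) with a bracket 12 thick below it running to the upright. Eyes fully down = guard's origin at z=20. Foot plate 10 high, x 0 to 130.
- low_pin (a point): Tip of the lower pin, 35 above its shoulder, z=85; upper pin alike, tip at z=200. Pins are 22 wide at the foot, from 10 up tapering to 6 at the tip; eyes slip down them from up to 8 off centre. Come in from the open side with the guard's origin at z=55 to 105 (aim 80), so the lower eye passes over this tip and under the upper bracket, guard's x about along post's x, then lower straight down.
- small_guard: Smaller chip guard, loose, same make: boards 120 long, 100 high, 18 thick, eyes only 42 apart, so it does not fit the post. Origin and axes as on the larger guard (boards x=-45 to -165). Stands in the rack's other slot, 120 beside the larger guard and parallel, top 112 above the table. Leave it standing: carry the larger guard over or round it.
- rack: Fixed low wooden rack, base 150 x 200 x 12. Origin: centre of its underside; z up. Two open-ended slots along x at y=-60 and y=60, 21 wide, floor at z=12, walls up to z=42. Each holds one guard, upright, eyes towards +x; which is in which changes.
Things that resemble listed ones, but are neither listed nor needed, are in the scene too. What is shaped like the post but purple is not meant.

How it is judged:
By the outcome, as a careful person would: the job done as asked, in the order asked, and still so for the second after the job is handed in, with the robot touching nothing.
It also fails if it takes over 54 s, if anything falls off the work surface, if the arm or the gripper's body presses on something with over 40 N, if the wrist force passes 120 N, or if a joint passes its speed limit or range.

### The arm

A 7-joint arm with a two-finger parallel gripper is mounted at the origin on the work surface. World frame = base frame: x ahead of the robot, y to its left, z up, the work surface at z = 0. Lengths are in m, angles in degrees, forces in N, time in s.
With the tool pointing down it reaches from about 0.425 to 0.875 m from the base axis. Payload 4.7 kg.
Tool frame: the origin (TCP) lies midway between the tips of the shut fingers; the grasp point (between the pads) lies 19 mm behind it; z points along the fingers, y is the direction in which the jaws open and shut (so a half turn about z gives the same grasp; the last joint's range is limited). The gripper opens to 87 mm and grips with 3 to 60 N. Pads are 19 mm wide; open, the fingers measure 117 mm over their backs; the gripper's body (75 mm by 190 mm) begins 51 mm behind the grasp point.
Start: joints at [-64.681, 18.392, -4.016, 83.108, 1.295, 78.541, -3.26], TCP at [0.27, 0.591, 0.223] pointing down, gripper open.
Joint ranges: [-163.93, 163.93], [-17.29, 119.83], [-79.2, 71.16], [3.27, 140.29], [-89.18, 269.18], [5.43, 117.66], [-154.24, 154.24]. Speed limits (degrees/s): [147.25, 147.25, 180, 180, 180, 180, 180].

### API

Orientations are given as [roll, pitch, yaw] about the fixed x, y, z axes, in that order (R = Rz(yaw) Ry(pitch) Rx(roll)).
In Python, from cell import env gives the robot as it stands. The module is installed in compiled form; this text tells all that it offers.
- The arm moves only by the tool servo_tool, never from a script. Its argument "plan" is a list of rows, each a list of 3 entries, a list of its own where there are three numbers: the opening, from 0 (shut) to 1 (fully open), then the shift along the tool's x, y, z in cm, then the turn, a rotation vector about the tool's x, y, z in degrees. A call has 1 to 20 rows; each row shifts and turns the pose as measured when the row begins, along the tool's axes as they then stand; what a row does not reach is not made up. A row lasts 1/12 s, in which the tool goes at most 41.7 mm and 7.16 degrees, less where a joint would pass 70% of its speed; a pose out of reach is approached as far as the arm can. A call is refused whole if a number of a shift passes 4.17 or a number of a turn 7.16, either way. A call with a gripper value outside its range is refused whole. The fingers move at their own pace and stop on an object; "force" is the grip in N (left out, the last holds). Time passes only in rows, so rows that do not move let the fingers close. It gives the time, the measured TCP pose, the force and the opening at its end, in the units of the state.
- env.get_obs(): the state, without advancing time (a new reading comes with each control period).
- env.read_camera(name): name is "side" or "top"; returns a dict with "image" (480x640x3 uint8, blue, green, red), "fx", "fy", "cx", "cy" (pixels), "k1" (the pictures are not rectified: a ray, as slopes to the right and down, at radius r is drawn at 1 + k1 r^2 times it, then the intrinsics apply), "rvec" (rotation vector, rad) and "tvec" (3), from world to camera coordinates, as OpenCV has them. Camera axes: x right, y down, z forward; pixel columns grow to the right and rows downward; lengths in m; the calibration is good to about 2 mm. A picture is of the moment at which its call begins. There is no depth.
- env.sign_off(): hands the job in, once; it reports no verdict.
The state is a dict: "time_s": time; "qpos": joint angles; "joint_velocities": joint speeds; "effort": joint torques, N m; "tool_pos": TCP position; "tool_rot": TCP orientation; "force": force on the tool from outside, world axes, zero at the start; "wrist_torque": the same for the moment, N m; "grip_width": finger opening in m.
Only numpy, scipy, OpenCV 4.12 (cv2) and the standard library are available. Lean on these libraries where they do the work, as an engineer would, in place of code of your own. Each camera call takes 0.05 s, during which the arm holds its last target. There are 200 camera calls.

## Working session

There is one attempt and no reset: what is moved stays moved. The work goes in short steps, Python scripts to look and compute and a tool call to move; the robot and the scene stay as the last step left them, time stands still between calls to the robot, and variables do not carry over. Pictures are saved under pics/ and viewed, about 8 in all and at most 12, crops included, and the job is handed in when it is done.

Besides the shell and the picture viewer there is one more tool, called after ">>>" in YAML: its name, and indented under it one key for each argument. servo_tool: Moves the arm, as the interface text tells. Its arguments: {"type":"object","properties":{"plan":{"type":"array"},"force":{"type":"number"}},"required":["plan"]}

```bash
mkdir -p pics; ls; cat > h.py <<'E'
import numpy as np, cv2
from cell import env
from scipy.spatial.transform import Rotation as R
def cam(n,save=None):
    c=env.read_camera(n)
    if save: cv2.imwrite(f'pics/{save}.png',c['image'])
    return c
def ray(c,u,v):
    d=np.array([(u-c['cx'])/c['fx'],(v-c['cy'])/c['fy']]); s=d.copy()
    for _ in range(30): s=d/(1+c['k1']*(s@s))
    Rm=cv2.Rodrigues(np.array(c['rvec'],float))[0]; t=np.array(c['tvec'],float).ravel()
    return -Rm.T@t, Rm.T@np.array([s[0],s[1],1])
def onz(c,u,v,z):
    o,d=ray(c,u,v); return o+d*(z-o[2])/d[2]
def proj(c,P):
    Rm=cv2.Rodrigues(np.array(c['rvec'],float))[0]; p=Rm@np.array(P)+np.array(c['tvec'],float).ravel()
    s=p[:2]/p[2]; s=s*(1+c['k1']*(s@s)); return np.array([s[0]*c['fx']+c['cx'],s[1]*c['fy']+c['cy']])
def tri(c1,p1,c2,p2):
    o1,d1=ray(c1,*p1);o2,d2=ray(c2,*p2)
    s=np.linalg.lstsq(np.c_[d1,-d2],o2-o1,rcond=None)[0]
    a=o1+d1*s[0];b=o2+d2*s[1]; return (a+b)/2,np.linalg.norm(a-b)
def st():
    o=env.get_obs(); print({k:np.round(o[k],4).tolist() for k in ('time_s','tool_pos','tool_rot','force','grip_width','qpos')})
    return o
E
python3 - <<'E'
from h import *
for n in ('side','top'):
    c=cam(n,n+'0'); o,d=ray(c,320,240); print(n,o.round(3),d.round(3),c['fx'],c['k1'])
st()
E
```

```text
pics
side [-0.058 -0.55   0.957] [ 0.4    0.46  -0.792] 584.040103599708 0.004484352239234554
top [ 0.336 -0.003  1.279] [ 0.07  -0.035 -0.997] 511.14074379994287 -0.02471102243667971
{'time_s': 0.1, 'tool_pos': [0.2695, 0.591, 0.2216], 'tool_rot': [-179.9011, 0.0049, 155.4924], 'force': [0.1482, -0.811, -0.5988], 'grip_width': 0.0868, 'qpos': [-64.6814, 18.4336, -4.0179, 83.1679, 1.2951, 78.5427, -3.2608]}
```

View pics/side0.png

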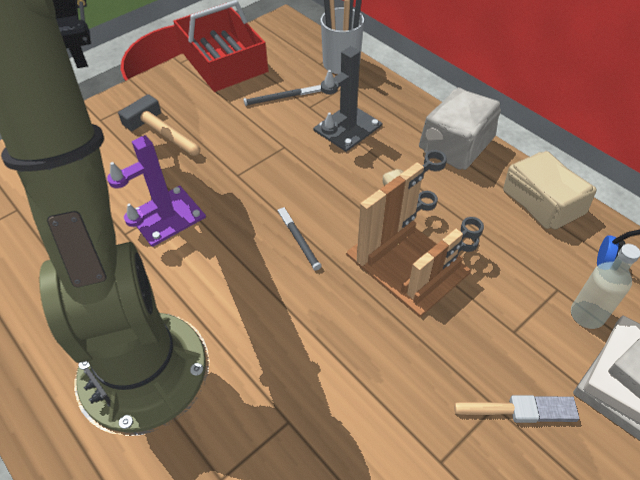

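View pics/top0.png

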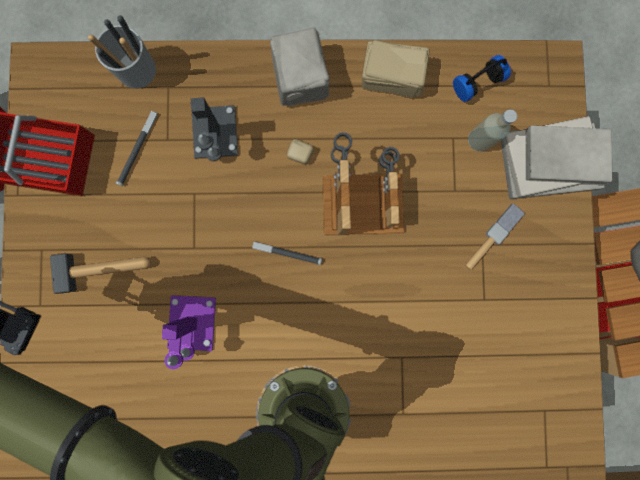

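The side view shows the dark steel post near (350,100), a purple look-alike near (155,190), the larger guard near (395,215) and the smaller one near (440,265). In the top view they are at (213,130), (190,325), (343,185) and (390,190). The dark post fits the description and the purple one is excluded. I'll confirm with one enlarged crop.

```bash
python3 - <<'E'
import cv2,numpy as np
t=cv2.imread('pics/top0.png');s=cv2.imread('pics/side0.png')
a=cv2.resize(t[85:165,180:260],None,fx=5,fy=5,interpolation=2); b=cv2.resize(t[125:245,300:420],(400,400),interpolation=2)
c=cv2.resize(s[40:160,300:420],(400,300)[::1],interpolation=2); 
cv2.imwrite('pics/crop1.png',np.hstack([a,b]))
a=cv2.resize(s[40:155,305:390],None,fx=4.5,fy=4.5,interpolation=2);b=cv2.resize(s[140:320,340:500],None,fx=2.5,fy=2.5,interpolation=2)
H=max(a.shape[0],b.shape[0]);p=lambda i:cv2.copyMakeBorder(i,0,H-i.shape[0],0,0,0)
cv2.imwrite('pics/crop2.png',np.hstack([p(a),p(b)])); print(a.shape,b.shape)
E
```

```text
(518, 382, 3) (450, 400, 3)
```

View pics/crop1.png

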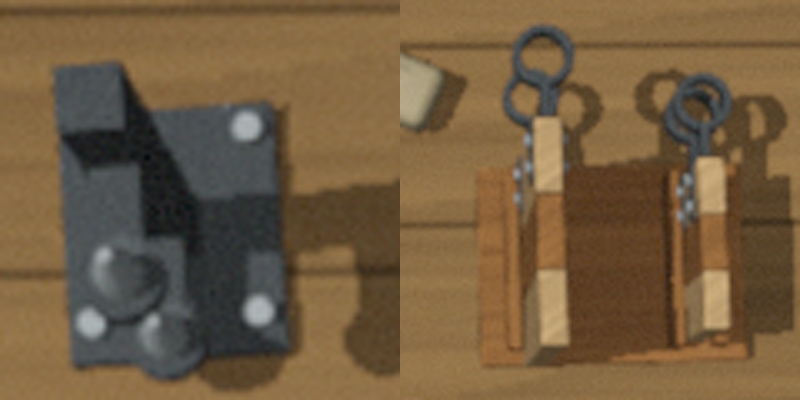

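View pics/crop2.png

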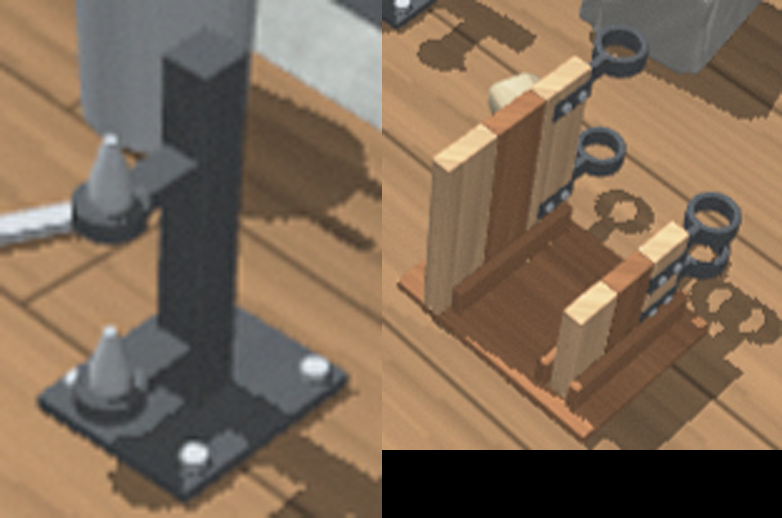

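The crops confirm it. The dark post's pin tips are at side (329,71) and (329,113), with the upright behind them. The taller guard stands in the left slot and the short one in the right. Next I'll measure them.

```bash
cat > m1.py <<'E'
from h import *
s=cam('side');t=cam('top')
S1=lambda x,y:(305+(x+.5)/4.5-.5,40+(y+.5)/4.5-.5)
S2=lambda x,y:(340+(x-382+.5)/2.5-.5,140+(y+.5)/2.5-.5)
T1=lambda x,y:(180+(x+.5)/5-.5,85+(y+.5)/5-.5)
T2=lambda x,y:(300+(x-400+.5)/3.3333-.5,125+(y+.5)/3.3333-.5)
pr=lambda n,p:print(n,(p*1000).round(1))
pr('upin side',onz(s,*S1(110,138),.200)); pr('lpin side',onz(s,*S1(109,330),.085))
pr('upin top',onz(t,*T1(113,262),.200)); pr('lpin top',onz(t,*T1(163,328),.085))
for p in [(55,70),(122,62),(130,130),(65,135)]: pr('post top T',onz(t,*T1(*p),.215))
for p in [(162,60),(205,28),(248,55),(205,82)]: pr('post top S',onz(s,*S1(*p),.215))
for p in [(75,365),(290,350),(273,102)]: pr('foot T',onz(t,*T1(*p),.010))
for p in [(533,118),(563,116),(569,346),(540,347)]: pr('guard top T',onz(t,*T2(*p),.187))
for p in [(432,158),(571,57),(594,68),(455,172)]: pr('guard top S',onz(s,*S2(*p),.187))
pr('ueye T',onz(t,*T2(543,56),.175));pr('ueye S',onz(s,*S2(620,47),.175))
pr('leye T',onz(t,*T2(527,99),.060));pr('leye S',onz(s,*S2(601,147),.060))
for p in [(696,158),(725,156),(730,328),(702,329)]: pr('small top T',onz(t,*T2(*p),.112))
E
python3 m1.py
```

```text
upin side [639.3 215.1 200. ]
lpin side [639.1 215.   85. ]
upin top [635.6 209.5 200. ]
lpin top [635.4 208.3  85. ]
post top T [715.1 231.7 215. ]
post top T [718.3 203.2 215. ]
post top T [688.6 199.7 215. ]
post top T [686.7 227.2 215. ]
post top S [684.1 227.9 215. ]
post top S [716.9 232.9 215. ]
post top S [716.9 203.4 215. ]
post top S [687.2 201.6 215. ]
foot T [635.8 265.6  10. ]
foot T [642.4 157.7  10. ]
foot T [770.6 166.3  10. ]
guard top T [585.6 -85.5 187. ]
guard top T [ 586.8 -105.1  187. ]
guard top T [ 436.1 -106.1  187. ]
guard top T [435.7 -87.3 187. ]
guard top S [437.1 -87.7 187. ]
guard top S [582.5 -85.2 187. ]
guard top S [ 586.6 -104.3  187. ]
guard top S [ 440.  -107.6  187. ]
ueye T [629.9 -93.7 175. ]
ueye S [627.7 -95.5 175. ]
leye T [628.8 -91.   60. ]
leye S [629.7 -95.5  60. ]
small top T [ 573.6 -204.4  112. ]
small top T [ 574.8 -224.8  112. ]
small top T [ 454.3 -225.   112. ]
small top T [ 453.8 -205.5  112. ]
```

The two views agree within about 5 mm. The guard's origin is near (630.5, -94.6) mm with yaw about 0.7°. The pins are near (637.5, 212) mm, with the post's yaw about 4°. Next is to raise the tool, turn it 25° and travel to a point above the guard.

>>> servo_tool:
  plan:
    - [1,[0,0,-2],[0,0,-6.3]]
    - [1,[0,0,-2],[0,0,-6.3]]
    - [1,[0,0,-2],[0,0,-6.3]]
    - [1,[0,0,-2],[0,0,-6.3]]
    - [1,[0,0,0],[0,0,0]]
    - [1,[-1.38,-3.82,0],[0,0,0]]
    - [1,[-1.38,-3.82,0],[0,0,0]]
    - [1,[-1.38,-3.82,0],[0,0,0]]
    - [1,[-1.38,-3.82,0],[0,0,0]]
    - [1,[-1.38,-3.82,0],[0,0,0]]
    - [1,[-1.38,-3.82,0],[0,0,0]]
    - [1,[-1.38,-3.82,0],[0,0,0]]
    - [1,[-1.38,-3.82,0],[0,0,0]]
    - [1,[0,0,0],[0,0,0]]

```text
time_s: 1.37
tool_pos: [0.3876, 0.278, 0.2923]
tool_rot: [-179.3, -0.7, -178.8]
force: [0.3, -0.5, 0.9]
grip_width: 0.0868
```

```bash
cat > go.py <<'E'
from h import *
def go(x,y,z,yaw):
    o=st(); M=R.from_euler('xyz',o['tool_rot'],degrees=True); G=R.from_euler('xyz',[180,0,yaw],degrees=True)
    print('shift cm(now)',(M.inv().apply(np.array([x,y,z])-o['tool_pos'])*100).round(2),'shift after turn',(G.inv().apply(np.array([x,y,z])-o['tool_pos'])*100).round(2),'turn',(M.inv()*G).as_rotvec(degrees=True).round(2))
if __name__=='__main__':
    import sys; go(*map(float,sys.argv[1:5]))
E
python3 go.py .5185 -.096 .25 180.7
```

```text
{'time_s': 1.3667, 'tool_pos': [0.3876, 0.278, 0.2923], 'tool_rot': [-179.2853, -0.7193, -178.7738], 'force': [0.3477, -0.528, 0.9285], 'grip_width': 0.0868, 'qpos': [-44.0487, -3.5547, 4.8667, 99.7401, 0.4241, 84.8087, 51.9947]}
shift cm(now) [-12.34 -37.62   4.55] shift after turn [-12.64 -37.56   4.23] turn [-0.72 -0.72  0.53]
```

>>> servo_tool:
  plan:
    - [1,[-1.3,-3.8,0.1],[-0.7,-0.7,0.5]]
    - [1,[-1.3,-3.8,0.1],[0,0,0]]
    - [1,[-1.3,-3.8,0.1],[0,0,0]]
    - [1,[-1.3,-3.8,0.1],[0,0,0]]
    - [1,[-1.3,-3.8,0.1],[0,0,0]]
    - [1,[-1.3,-3.8,0.1],[0,0,0]]
    - [1,[-1.3,-3.8,0.1],[0,0,0]]
    - [1,[-1.3,-3.8,0.1],[0,0,0]]
    - [1,[-1.3,-3.8,0.1],[0,0,0]]
    - [1,[0,0,0],[0,0,0]]
    - [1,[0,0,0],[0,0,0]]

```text
time_s: 2.28
tool_pos: [0.5036, -0.0728, 0.2747]
tool_rot: [180.0, -0.2, 179.2]
force: [0.1, 0.1, 0.0]
grip_width: 0.0868
```

```bash
python3 go.py .5185 -.096 .25 180.7
```

```text
{'time_s': 2.2833, 'tool_pos': [0.5036, -0.0728, 0.2747], 'tool_rot': [179.9869, -0.2093, 179.2351], 'force': [0.1147, 0.1008, 0.0403], 'grip_width': 0.0868, 'qpos': [-24.9289, -0.8634, 30.0619, 99.0177, 0.4397, 81.9394, 94.302]}
shift cm(now) [-1.53 -2.3   2.46] shift after turn [-1.46 -2.34  2.47] turn [ 0.02 -0.21 -1.46]
```

>>> servo_tool:
  plan:
    - [1,[-0.75,-1.2,0],[0,-0.2,-1.5]]
    - [1,[-0.75,-1.2,0],[0,0,0]]
    - [1,[0,0,1.2],[0,0,0]]
    - [1,[0,0,1.2],[0,0,0]]
    - [1,[0,0,0],[0,0,0]]

```text
time_s: 2.7
tool_pos: [0.5177, -0.0939, 0.2462]
tool_rot: [179.9, -0.2, -179.4]
force: [-0.4, -0.5, -0.1]
grip_width: 0.0869
```

```bash
python3 go.py .5185 -.096 .151 180.7
```

```text
{'time_s': 2.7, 'tool_pos': [0.5177, -0.0939, 0.2462], 'tool_rot': [179.9156, -0.19, -179.4488], 'force': [-0.3994, -0.5476, -0.0983], 'grip_width': 0.0869, 'qpos': [-23.2652, 2.3349, 31.8203, 99.5165, -1.3096, 78.7031, 99.3459]}
shift cm(now) [-0.11 -0.23  9.52] shift after turn [-0.08 -0.21  9.52] turn [ 0.08 -0.19 -0.15]
```

>>> servo_tool:
  plan:
    - [1,[-0.1,-0.2,1.5],[0,-0.2,-0.1]]
    - [1,[0,0,2],[0,0,0]]
    - [1,[0,0,2],[0,0,0]]
    - [1,[0,0,2],[0,0,0]]
    - [1,[0,0,1.5],[0,0,0]]
    - [1,[0,0,0],[0,0,0]]
    - [1,[0,0,0],[0,0,0]]

```text
time_s: 3.28
tool_pos: [0.5156, -0.0838, 0.1499]
tool_rot: [179.6, -0.2, -178.9]
force: [-0.3, -0.4, 0.9]
grip_width: 0.087
```

```bash
python3 go.py .5185 -.096 .151 180.7; python3 - <<'E'
from h import *
s=cam('side','s1');t=cam('top','t1')
a=cv2.resize(s['image'][120:320,300:500],(400,400));b=cv2.resize(t['image'][85:245,270:430],(400,400))
cv2.imwrite('pics/crop3.png',np.hstack([a,b]))
E
```

```text
{'time_s': 3.2833, 'tool_pos': [0.5156, -0.0838, 0.1499], 'tool_rot': [179.61, -0.2383, -178.9104], 'force': [-0.3049, -0.4046, 0.8996], 'grip_width': 0.087, 'qpos': [-22.9784, 6.0836, 31.575, 107.3839, -3.8097, 67.7724, 101.0017]}
shift cm(now) [-0.27 -1.23 -0.12] shift after turn [-0.28 -1.22 -0.11] turn [ 0.39 -0.24  0.39]
```

View pics/crop3.png

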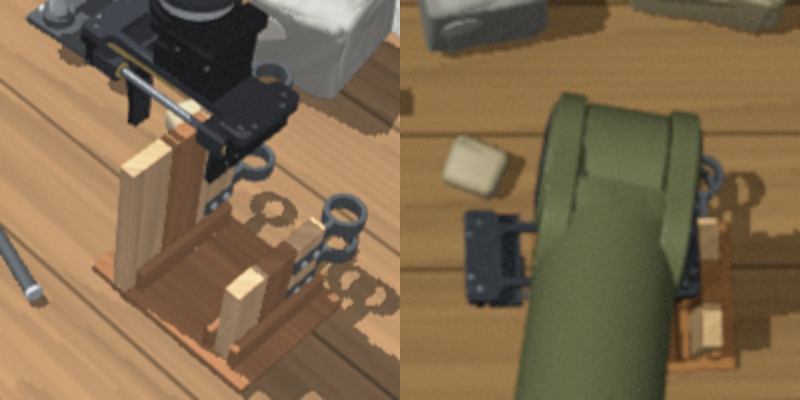

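The fingers straddle the middle board (left half, around (180,130)), but the tool drifted 12 mm in +y on the way down. I'll correct that before closing.

>>> servo_tool:
  plan:
    - [1,[-0.15,-0.6,-0.1],[0.4,-0.2,0.4]]
    - [1,[-0.15,-0.6,0],[0,0,0]]
    - [1,[0,0,0],[0,0,0]]

```text
time_s: 3.63
tool_pos: [0.5216, -0.0966, 0.1548]
tool_rot: [-180.0, 0.4, -179.3]
force: [0.3, -0.1, 0.8]
grip_width: 0.0869
```

```bash
python3 go.py .5185 -.096 .151 180.7
```

```text
{'time_s': 3.6333, 'tool_pos': [0.5216, -0.0966, 0.1548], 'tool_rot': [-179.9533, 0.3593, -179.2774], 'force': [0.2861, -0.0555, 0.821], 'grip_width': 0.0869, 'qpos': [-22.3612, 6.3545, 32.1621, 106.5713, -3.6706, 67.7219, 101.7362]}
shift cm(now) [0.31 0.07 0.38] shift after turn [0.3  0.07 0.38] turn [-0.05  0.36  0.02]
```

>>> servo_tool:
  plan:
    - [1,[0.1,0.05,0.3],[0,0.3,0]]
    - [1,[0,0,0],[0,0,0]]
    - [0,[0,0,0],[0,0,0]]
    - [0,[0,0,0],[0,0,0]]
    - [0,[0,0,0],[0,0,0]]
    - [0,[0,0,0],[0,0,0]]
    - [0,[0,0,0],[0,0,0]]
    - [0,[0,0,0],[0,0,0]]
    - [0,[0,0,0],[0,0,0]]
    - [0,[0,0,0],[0,0,0]]
  force: 45

```text
time_s: 4.47
tool_pos: [0.5215, -0.097, 0.1532]
tool_rot: [-180.0, 0.2, -179.4]
force: [-0.2, 0.3, 0.0]
grip_width: 0.0416
```

```bash
python3 go.py .5185 -.096 .251 180.7
```

```text
{'time_s': 4.4667, 'tool_pos': [0.5215, -0.097, 0.1532], 'tool_rot': [-179.962, 0.1838, -179.3869], 'force': [-0.1687, 0.2935, 0.0146], 'grip_width': 0.0416, 'qpos': [-22.2748, 6.6149, 32.1732, 106.5309, -3.796, 67.719, 101.7687]}
shift cm(now) [ 0.27  0.1  -9.78] shift after turn [ 0.3   0.1  -9.78] turn [-0.04  0.18 -0.09]
```

Still closing at 41.6 mm, so I'll keep going.

>>> servo_tool:
  plan:
    - [0,[0,0,0],[0,0,0]]
    - [0,[0,0,0],[0,0,0]]
    - [0,[0,0,0],[0,0,0]]
    - [0,[0,0,0],[0,0,0]]
    - [0,[0,0,0],[0,0,0]]
    - [0,[0,0,0],[0,0,0]]
    - [0,[0,0,0],[0,0,0]]
    - [0,[0,0,0],[0,0,0]]
  force: 45

```text
time_s: 5.13
tool_pos: [0.5215, -0.0965, 0.1531]
tool_rot: [-180.0, 0.2, -179.4]
force: [0.4, -0.4, 0.1]
grip_width: 0.0177
```

```bash
python3 go.py .5185 -.096 .251 180.7
```

```text
{'time_s': 5.1333, 'tool_pos': [0.5215, -0.0965, 0.1531], 'tool_rot': [-180.0, 0.1771, -179.3696], 'force': [0.4027, -0.3966, 0.1339], 'grip_width': 0.0177, 'qpos': [-22.2903, 6.6113, 32.1547, 106.538, -3.8308, 67.7282, 101.7658]}
shift cm(now) [ 0.27  0.05 -9.79] shift after turn [ 0.3   0.05 -9.79] turn [-0.    0.18 -0.07]
```

>>> servo_tool:
  plan:
    - [0,[0,0,-0.5],[0,0,0]]
    - [0,[0,0,-0.5],[0,0,0]]
    - [0,[0,0,-0.5],[0,0,0]]
    - [0,[0,0,-0.5],[0,0,0]]

```text
time_s: 5.47
tool_pos: [0.5184, -0.0964, 0.1711]
tool_rot: [-180.0, -0.3, -179.4]
force: [-0.4, 0.7, -3.6]
grip_width: 0.018
```

>>> servo_tool:
  plan:
    - [0,[-0.1,0,-0.5],[0,0,0]]
    - [0,[-0.1,0,-0.5],[0,0,0]]
    - [0,[-0.1,0,-0.5],[0,0,0]]
    - [0,[-0.1,0,-0.5],[0,0,0]]
    - [0,[-0.1,0,-0.5],[0,0,0]]
    - [0,[-0.1,0,-0.5],[0,0,0]]

```text
time_s: 5.97
tool_pos: [0.5248, -0.0964, 0.2044]
tool_rot: [-180.0, -0.3, -179.4]
force: [-0.2, 0.1, -4.4]
grip_width: 0.0174
```

```bash
python3 go.py .5215 -.096 .250 180.6
```

```text
{'time_s': 5.9667, 'tool_pos': [0.5248, -0.0964, 0.2044], 'tool_rot': [-179.9777, -0.276, -179.3953], 'force': [-0.1733, 0.0638, -4.4219], 'grip_width': 0.0174, 'qpos': [-22.7187, 4.9463, 32.1818, 102.0055, -2.6644, 74.0898, 100.7145]}
shift cm(now) [ 0.35  0.05 -4.56] shift after turn [ 0.33  0.05 -4.56] turn [-0.02 -0.28  0.  ]
```

The guard is clear of the rack and held (about 4.5 N). I'll raise it to carrying height and move to the open side of the post.

>>> servo_tool:
  plan:
    - [0,[0,0,-0.6],[0,0,0]]
    - [0,[0,0,-0.6],[0,0,0]]
    - [0,[0.3,0.8,-0.6],[0,0,-0.3]]
    - [0,[0.6,1.6,0],[0,0,-0.3]]
    - [0,[0.8,2.2,0],[0,0,-0.3]]
    - [0,[0.8,2.2,0],[0,0,-0.3]]
    - [0,[0.8,2.2,0],[0,0,-0.3]]
    - [0,[0.8,2.2,0],[0,0,-0.3]]
    - [0,[0.8,2.2,0],[0,0,-0.3]]
    - [0,[0.8,2.2,0],[0,0,-0.3]]
    - [0,[0.8,2.2,0],[0,0,-0.3]]
    - [0,[0.6,1.6,0],[0,0,0]]
    - [0,[0.4,1.2,0],[0,0,0]]
    - [0,[0.2,0.5,0],[0,0,0]]
    - [0,[0,0,0],[0,0,0]]

```text
time_s: 7.22
tool_pos: [0.4328, 0.1246, 0.2315]
tool_rot: [180.0, 0.1, -176.5]
force: [-0.4, -0.6, -3.5]
grip_width: 0.0179
```

```bash
python3 go.py .429 .1974 .221 184
```

```text
{'time_s': 7.2167, 'tool_pos': [0.4328, 0.1246, 0.2315], 'tool_rot': [179.9787, 0.0748, -176.4588], 'force': [-0.3649, -0.5843, -3.5272], 'grip_width': 0.0179, 'qpos': [-36.8957, -7.2142, 16.0904, 109.6641, 2.0475, 77.2004, 72.164]}
shift cm(now) [-0.06  7.29  1.06] shift after turn [-0.12  7.29  1.05] turn [ 0.02  0.07 -0.46]
```

>>> servo_tool:
  plan:
    - [0,[-0.3,1.3,0.2],[0,0,-0.4]]
    - [0,[-0.2,1.6,0.3],[0,0,0]]
    - [0,[0,1.6,0.3],[0,0,0]]
    - [0,[0,1.6,0.1],[0,0,0]]
    - [0,[0,1,0],[0,0,0]]
    - [0,[0,0,0],[0,0,0]]
    - [0,[0,0,0],[0,0,0]]

```text
time_s: 7.8
tool_pos: [0.4365, 0.1972, 0.2225]
tool_rot: [-180.0, 0.2, -176.4]
force: [0.4, -0.4, -4.3]
grip_width: 0.0176
```

```bash
python3 go.py .429 .1974 .221 184; python3 - <<'E'
from h import *
s=cam('side','s2');t=cam('top','t2')
a=cv2.resize(s['image'][30:190,230:390],(400,400),interpolation=2);b=cv2.resize(t['image'][80:240,160:320],(400,400),interpolation=2)
cv2.imwrite('pics/crop4.png',np.hstack([a,b]))
E
```

```text
{'time_s': 7.8, 'tool_pos': [0.4365, 0.1972, 0.2225], 'tool_rot': [-179.9668, 0.2233, -176.3985], 'force': [0.3707, -0.3622, -4.2967], 'grip_width': 0.0176, 'qpos': [-40.3151, -3.0293, 12.3259, 107.0957, 0.7936, 75.6756, 65.4015]}
shift cm(now) [0.74 0.07 0.15] shift after turn [0.74 0.07 0.15] turn [-0.03  0.22 -0.4 ]
```

View pics/crop4.png

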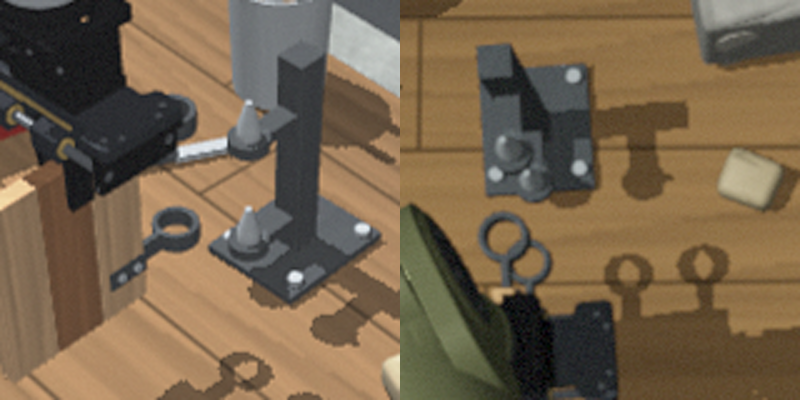

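The side crop shows the lower eye at (176,228), level with and left of the pins. The top crop shows the eyes at (504,238) and (531,262), just in front of the pins. I'll measure the held eyes.

```bash
python3 - <<'E'
from h import *
s=cam('side');t=cam('top')
f=lambda o,x,y:(o[0]+(x+.5)/2.5-.5,o[1]+(y+.5)/2.5-.5)
S=lambda x,y:f((230,30),x,y); T=lambda x,y:f((160,80),x-400,y)
for n,p in dict(ueyeT=T(504,238)).items(): print(n,(onz(t,*p,.235)*1e3).round(1))
print('leyeT',(onz(t,*T(531,262),.120)*1e3).round(1),'leyeS',(onz(s,*S(176,228),.120)*1e3).round(1))
P,e=tri(t,T(531,262),s,S(176,228)); print('tri leye',(P*1e3).round(1),e*1e3)
print('pins S',(onz(s,*S(249,102),.2)*1e3).round(1),(onz(s,*S(249,208),.085)*1e3).round(1))
o=env.get_obs(); y=np.deg2rad(3.6)
print('pred eye',(np.array(o['tool_pos'][:2])+.109*np.array([np.cos(y),np.sin(y)])+np.array([0,.0015])).round(4))
# sub-pixel pin/shoulder outline: circles of dark shoulder in top view
for z,n in ((.165,'ushould'),(.05,'lshould'),(.2,'utip'),(.085,'ltip')):
    print(n,proj(t,[.6375,.212,z]).round(1),proj(s,[.6375,.212,z]).round(1))
E
```

```text
ueyeT [546.2 204.1 235. ]
leyeT [546.9 202.1 120. ] leyeS [547.9 206.6 120. ]
tri leye [545.3 201.8 124.7] 1.8003944966617271
pins S [639.2 214.2 200. ] [640.  214.4  85. ]
pred eye [0.5452 0.2049]
ushould [204.2 140.4] [329.3  84.9]
lshould [213.2 152.9] [329.1 125.7]
utip [201.  136.1] [329.4  71.3]
ltip [210.6 149.4] [329.2 113.9]
```

>>> servo_tool:
  plan:
    - [0,[-0.7,0,0],[0,0.2,0]]
    - [0,[-1.2,0,0],[0,0,0]]
    - [0,[-1.2,0,0],[0,0,0]]
    - [0,[-1.2,0,0],[0,0,0]]
    - [0,[-1.2,0,0],[0,0,0]]
    - [0,[-0.8,0,0],[0,0,0]]
    - [0,[0,0,0],[0,0,0]]

```text
time_s: 8.58
tool_pos: [0.5092, 0.1969, 0.2235]
tool_rot: [-180.0, 0.3, -176.8]
force: [0.2, -0.5, -4.4]
grip_width: 0.0177
```

```bash
python3 go.py .527 .2042 .2225 183.6
```

```text
{'time_s': 8.5833, 'tool_pos': [0.5092, 0.1969, 0.2235], 'tool_rot': [-179.9706, 0.29, -176.8047], 'force': [0.2293, -0.5441, -4.3768], 'grip_width': 0.0177, 'qpos': [-38.0821, 5.3152, 15.0516, 98.7813, -1.2914, 75.8256, 70.4132]}
shift cm(now) [-1.82  0.63  0.11] shift after turn [-1.82  0.62  0.1 ] turn [-0.03  0.29 -0.4 ]
```

>>> servo_tool:
  plan:
    - [0,[-0.6,0.35,0.1],[0,0.3,-0.4]]
    - [0,[-0.6,0.35,0],[0,0,0]]
    - [0,[-0.5,0,0],[0,0,0]]
    - [0,[0,0,0],[0,0,0]]

```text
time_s: 8.92
tool_pos: [0.5278, 0.2054, 0.2216]
tool_rot: [-179.9, -0.1, -176.4]
force: [0.1, -0.0, -4.5]
grip_width: 0.0178
```

```bash
python3 go.py .527 .2042 .2225 183.6
```

```text
{'time_s': 8.9167, 'tool_pos': [0.5278, 0.2054, 0.2216], 'tool_rot': [-179.9224, -0.1225, -176.4028], 'force': [0.0521, -0.0036, -4.5285], 'grip_width': 0.0178, 'qpos': [-37.723, 8.2504, 15.255, 95.8666, -2.1926, 76.3207, 71.5027]}
shift cm(now) [ 0.08 -0.12 -0.09] shift after turn [ 0.08 -0.12 -0.09] turn [-0.08 -0.12 -0.  ]
```

```bash
python3 - <<'E'
from h import *
s=cam('side','s3');t=cam('top','t3')
a=cv2.resize(s['image'][40:140,280:380],(400,400),interpolation=2);b=cv2.resize(t['image'][85:185,160:260],(400,400),interpolation=2)
cv2.imwrite('pics/crop5.png',np.hstack([a,b]))
E
```

```text
(no output)
```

View pics/crop5.png

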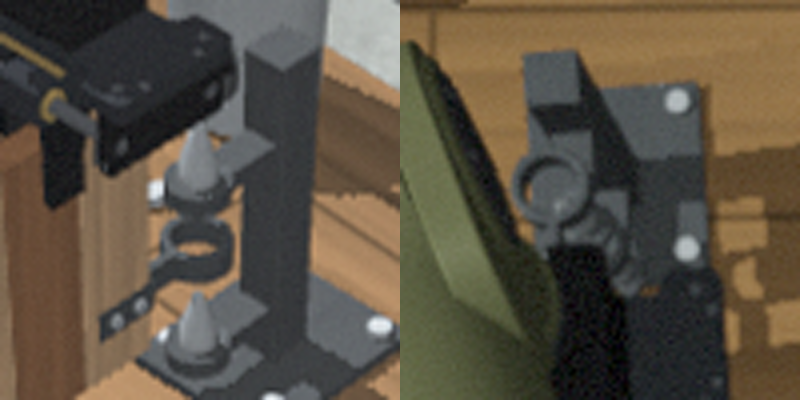

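```bash
python3 - <<'E'
from h import *
s=cam('side');t=cam('top')
f=lambda o,x,y:(o[0]+(x+.5)/4-.5,o[1]+(y+.5)/4-.5)
S=lambda x,y:f((280,40),x,y); T=lambda x,y:f((160,85),x-400,y)
print('leyeS',(onz(s,*S(197,243),.1196)*1e3).round(1),'lpinS',(onz(s,*S(199,294),.085)*1e3).round(1),'upinS',(onz(s,*S(200,125),.2)*1e3).round(1))
print('ueyeT',(onz(t,*T(555,190),.2346)*1e3).round(1),'upinT',(onz(t,*T(560,204),.2)*1e3).round(1))
E
```

```text
leyeS [639.9 216.  119.6] lpinS [639.6 213.7  85. ] upinS [638.8 212.8 200. ]
ueyeT [636.4 210.7 234.6] upinT [638.6 215.  200. ]
```

Side view: the lower eye is centred over the lower pin to within about 2 mm. Top view: the upper eye rings the upper pin to within about 4 mm. The limit is 8 mm, so I'll lower slowly.

>>> servo_tool:
  plan:
    - [0,[0,-0.1,0.4],[0,-0.1,0]]
    - [0,[0,0,0.4],[0,0,0]]
    - [0,[0,0,0.4],[0,0,0]]
    - [0,[0,0,0.4],[0,0,0]]
    - [0,[0,0,0],[0,0,0]]

```text
time_s: 9.53
tool_pos: [0.5252, 0.204, 0.2046]
tool_rot: [-180.0, -0.1, -176.4]
force: [-0.3, 0.5, -4.8]
grip_width: 0.0173
```

```bash
python3 go.py .5275 .2046 .161 183.6
```

```text
{'time_s': 9.5333, 'tool_pos': [0.5252, 0.204, 0.2046], 'tool_rot': [-179.9919, -0.0681, -176.3613], 'force': [-0.2681, 0.484, -4.8457], 'grip_width': 0.0173, 'qpos': [-37.6619, 8.3946, 15.2131, 97.6762, -2.2956, 74.2985, 71.6585]}
shift cm(now) [-0.23  0.04  4.36] shift after turn [-0.23  0.04  4.36] turn [-0.01 -0.07  0.04]
```

>>> servo_tool:
  plan:
    - [0,[-0.2,0.05,0.4],[0,0,0]]
    - [0,[-0.1,0,0.4],[0,0,0]]
    - [0,[-0.05,0,0.4],[0,0,0]]
    - [0,[-0.05,0,0.4],[0,0,0]]
    - [0,[0,0,0],[0,0,0]]

```text
time_s: 9.95
tool_pos: [0.5294, 0.2048, 0.1864]
tool_rot: [-180.0, -0.1, -176.4]
force: [-0.4, 0.0, -3.6]
grip_width: 0.0177
```

```bash
python3 go.py .5275 .2046 .161 183.6
```

```text
{'time_s': 9.95, 'tool_pos': [0.5294, 0.2048, 0.1864], 'tool_rot': [-179.9776, -0.0951, -176.3522], 'force': [-0.412, 0.0291, -3.5898], 'grip_width': 0.0177, 'qpos': [-37.462, 9.6011, 15.2463, 98.4595, -2.6473, 72.3864, 72.0342]}
shift cm(now) [ 0.19 -0.01  2.54] shift after turn [ 0.19 -0.01  2.54] turn [-0.02 -0.1   0.05]
```

>>> servo_tool:
  plan:
    - [0,[0.15,0,0.4],[0,0,0]]
    - [0,[0,0,0.4],[0,0,0]]
    - [0,[0,0,0.4],[0,0,0]]
    - [0,[0,0,0],[0,0,0]]

```text
time_s: 10.28
tool_pos: [0.5277, 0.2047, 0.173]
tool_rot: [-180.0, -0.1, -176.4]
force: [-0.6, -0.1, -4.6]
grip_width: 0.0178
```

```bash
python3 go.py .5275 .2046 .161 183.6
```

```text
{'time_s': 10.2833, 'tool_pos': [0.5277, 0.2047, 0.173], 'tool_rot': [-179.9695, -0.1146, -176.3533], 'force': [-0.5503, -0.0574, -4.581], 'grip_width': 0.0178, 'qpos': [-37.4543, 9.9663, 15.1801, 99.6327, -2.7578, 70.8811, 72.0631]}
shift cm(now) [ 0.02 -0.01  1.2 ] shift after turn [ 0.02 -0.01  1.2 ] turn [-0.03 -0.11  0.05]
```

>>> servo_tool:
  plan:
    - [0,[0,0,0.3],[0,0,0]]
    - [0,[0,0,0.3],[0,0,0]]
    - [0,[0,0,0.3],[0,0,0]]
    - [0,[0,0,0],[0,0,0]]

```text
time_s: 10.62
tool_pos: [0.5277, 0.2047, 0.1631]
tool_rot: [-180.0, -0.1, -176.4]
force: [-1.2, -0.1, -4.5]
grip_width: 0.0179
```

>>> servo_tool:
  plan:
    - [0,[0,0,0.2],[0,0,0]]
    - [0,[0,0,0],[0,0,0]]

```text
time_s: 10.78
tool_pos: [0.5282, 0.2049, 0.1613]
tool_rot: [-180.0, -0.0, -176.3]
force: [0.3, 0.3, -3.0]
grip_width: 0.0175
```

>>> servo_tool:
  plan:
    - [0,[0,0,0.2],[0,0,0]]
    - [0,[0,0,0],[0,0,0]]

```text
time_s: 10.95
tool_pos: [0.5289, 0.2052, 0.1608]
tool_rot: [179.9, 0.1, -176.4]
force: [-0.1, -0.6, -3.9]
grip_width: 0.0175
```

>>> servo_tool:
  plan:
    - [0,[0,0,0.2],[0,0,0]]
    - [0,[0,0,0],[0,0,0]]

```text
time_s: 11.12
tool_pos: [0.5296, 0.2055, 0.1602]
tool_rot: [179.9, 0.2, -176.4]
force: [0.8, -0.2, -2.9]
grip_width: 0.0177
```

>>> servo_tool:
  plan:
    - [0,[0,0,0.4],[0,0,0]]
    - [0,[0,0,0.1],[0,0,0]]

```text
time_s: 11.28
tool_pos: [0.5295, 0.206, 0.158]
tool_rot: [179.8, 0.2, -176.4]
force: [-3.0, -1.2, 2.6]
grip_width: 0.0176
```

```bash
python3 - <<'E'
from h import *
st()
s=cam('side','s4');t=cam('top','t4')
a=cv2.resize(s['image'][40:140,280:380],(500,500),interpolation=2)
cv2.imwrite('pics/crop6.png',a)
E
```

```text
{'time_s': 11.2833, 'tool_pos': [0.5295, 0.206, 0.158], 'tool_rot': [179.8, 0.2186, -176.3605], 'force': [-2.9719, -1.2006, 2.5507], 'grip_width': 0.0176, 'qpos': [-37.3527, 10.5851, 15.1318, 100.7142, -3.0752, 68.8159, 72.2719]}
```

View pics/crop6.png

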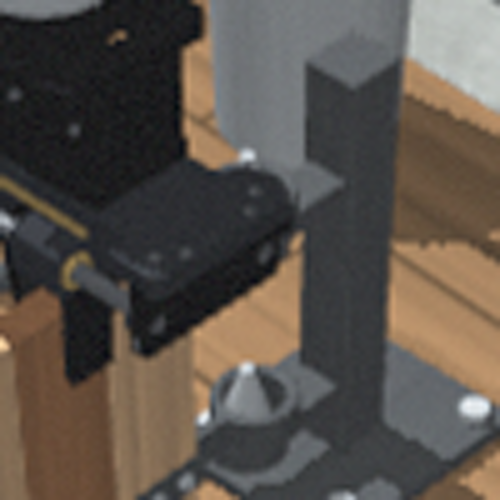

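The lower eye surrounds the pin at crop (250,400), with the tip protruding. The force has flipped sign, which means contact. One more gentle push will confirm the stop.

>>> servo_tool:
  plan:
    - [0,[0,0,0.4],[0,0,0]]
    - [0,[0,0,0.3],[0,0,0]]

```text
time_s: 11.55
tool_pos: [0.5289, 0.2065, 0.1573]
tool_rot: [179.7, 0.2, -176.4]
force: [-7.7, -2.7, 14.6]
grip_width: 0.0175
```

It's a hard stop: the force rose 12 N over 0.7 mm. Next I'll ease off and release.

>>> servo_tool:
  plan:
    - [0,[0,0,-0.1],[0,0,0]]
    - [0,[0,0,0],[0,0,0]]
    - [0.4,[0,0,0],[0,0,0]]
    - [0.4,[0,0,0],[0,0,0]]
    - [0.5,[0,0,0],[0,0,0]]
    - [0.6,[0,0,0],[0,0,0]]
    - [0.7,[0,0,0],[0,0,0]]
    - [0.8,[0,0,0],[0,0,0]]
    - [0.8,[0,0,0],[0,0,0]]
    - [0.8,[0,0,0],[0,0,0]]
    - [0.8,[0,0,0],[0,0,0]]
    - [0.8,[0,0,0],[0,0,0]]

```text
time_s: 12.55
tool_pos: [0.5304, 0.2072, 0.1581]
tool_rot: [179.6, 0.4, -176.4]
force: [0.1, 0.1, 0.5]
grip_width: 0.0682
```

>>> servo_tool:
  plan:
    - [0.9,[0,-0.1,-0.8],[0,0,0]]
    - [0.9,[0,0,-1.2],[0,0,0]]
    - [0.9,[0,0,-1.2],[0,0,0]]
    - [0.9,[0,0,-1.2],[0,0,0]]
    - [0.9,[0,0,-1.5],[0,0,0]]
    - [0.9,[0,0,-2],[0,0,0]]
    - [0.9,[0,0,-2],[0,0,0]]
    - [0.9,[0,0,-2],[0,0,0]]

```text
time_s: 13.22
tool_pos: [0.5278, 0.2038, 0.2846]
tool_rot: [179.7, 0.1, -176.4]
force: [0.5, -0.7, 0.6]
grip_width: 0.0783
```

>>> servo_tool:
  plan:
    - [0.9,[0.5,-2,-1],[0,0,0]]
    - [0.9,[0.5,-3,-0.5],[0,0,0]]
    - [0.9,[0.5,-3,0],[0,0,0]]
    - [0.9,[0.5,-3,0],[0,0,0]]
    - [0.9,[0.5,-3,0],[0,0,0]]
    - [0.9,[0.5,-3,0],[0,0,0]]
    - [0.9,[0,-3,0],[0,0,0]]
    - [0.9,[0,-3,0],[0,0,0]]
    - [0.9,[0,-2,0],[0,0,0]]
    - [0.9,[0,0,0],[0,0,0]]

```text
time_s: 14.05
tool_pos: [0.5165, -0.0568, 0.319]
tool_rot: [179.2, 1.7, -176.1]
force: [0.2, -0.2, 0.1]
grip_width: 0.0783
```

```bash
python3 - <<'E'
from h import *
st()
s=cam('side','s5');t=cam('top','t5')
a=cv2.resize(s['image'][20:200,230:500],(600,400),interpolation=2)
b=cv2.resize(t['image'][85:235,170:420],(600,360)[::1],interpolation=2)[:200+160]
cv2.imwrite('pics/crop7.png',np.vstack([cv2.resize(a,(450,300)),cv2.resize(b,(450,270))]))
E
```

```text
{'time_s': 14.05, 'tool_pos': [0.5165, -0.0568, 0.319], 'tool_rot': [179.1665, 1.7366, -176.1383], 'force': [0.1649, -0.2294, 0.0794], 'grip_width': 0.0783, 'qpos': [-24.5379, -1.5113, 28.2401, 94.6252, -0.3411, 85.0947, 97.6026]}
```

View pics/crop7.png

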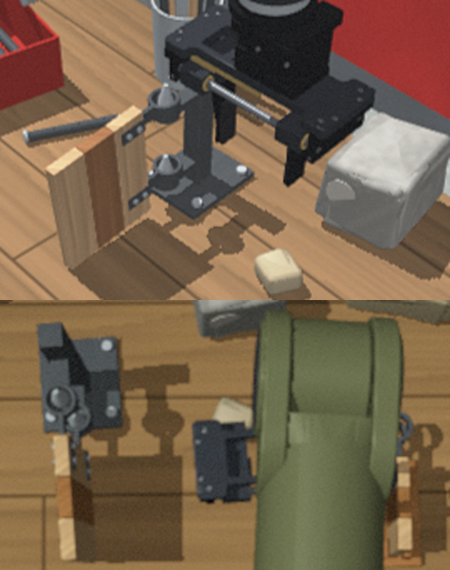

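Both eyes appear seated on the pins (side crop (165,95) and (165,165)). The guard hangs upright, and the smaller guard still stands in its slot. One enlarged numeric check before handing in.

```bash
python3 - <<'E'
from h import *
s=cam('side','s6');t=cam('top','t6')
a=cv2.resize(s['image'][60:180,250:350],(500,600),interpolation=2);b=cv2.resize(t['image'][90:240,160:235],(300,600),interpolation=2)
cv2.imwrite('pics/crop8.png',np.hstack([a,b]))
E
```

```text
(no output)
```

View pics/crop8.png

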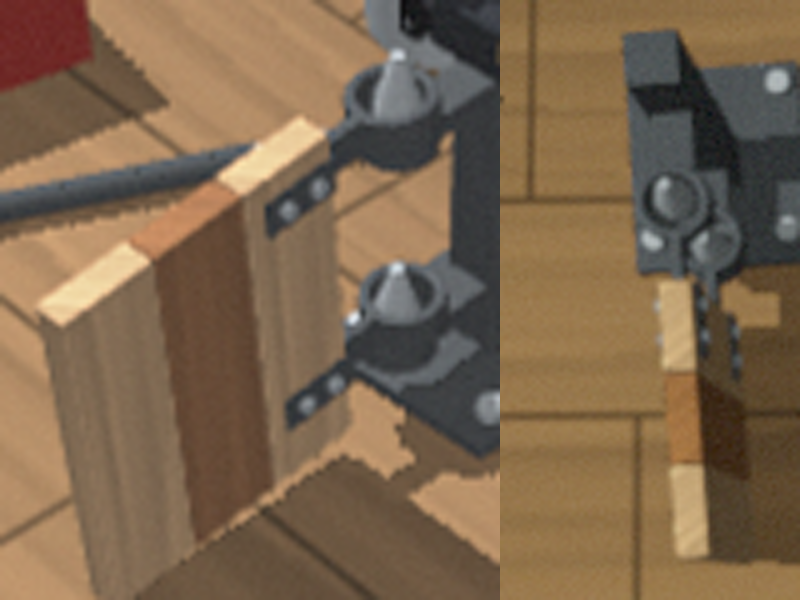

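```bash
python3 - <<'E'
from h import *
s=cam('side');t=cam('top')
S=lambda x,y:(250+(x+.5)/5-.5,60+(y+.5)/5-.5); T=lambda x,y:(160+(x-500+.5)/4-.5,90+(y+.5)/4-.5)
for n,a,b in [('outerL',(38,309),(677,556)),('outerR',(64,326),(708,555)),('inL',(303,115),(658,281)),('inR',(328,132),(690,280))]:
    P,e=tri(s,S(*a),t,T(*b)); print(n,(P*1e3).round(1),round(e*1e3,1))
for y,x,n in ((391,100,'upper'),(395,300,'lower')): pass
print('ueyeT',(onz(t,*T(675,203),.183)*1e3).round(1),'leyeS',(onz(s,*S(402,300),.068)*1e3).round(1),'ueyeS',(onz(s,*S(393,98),.183)*1e3).round(1))
st()
E
```

```text
outerL [440.1 208.9 179.9] 0.1
outerR [440.2 191.9 182. ] 0.0
inL [587.4 216.8 194. ] 0.6
inR [587.  199.8 195.3] 0.5
ueyeT [632.8 210.2 183. ] leyeS [639.1 211.   68. ] ueyeS [632.9 210.6 183. ]
{'time_s': 14.35, 'tool_pos': [0.5169, -0.0488, 0.3174], 'tool_rot': [179.0492, 1.612, -175.5016], 'force': [-0.1925, -0.0183, 0.461], 'grip_width': 0.0784, 'qpos': [-24.8228, -1.4138, 27.7587, 94.7327, -0.4949, 85.0432, 97.4854]}
```

```bash
python3 -c "
from h import *
print(env.sign_off())"
```

```text
the job is handed in; nothing more can be done
None
```

The larger guard hangs on the dark steel post with both eyes down on their pins, and I handed the job in at about 14.4 s. I lifted it straight out of the rack and brought it in upright from the open side. I lowered it in the grip until it hit a hard stop, where the force rose about 12 N over the last 0.7 mm. Then I let go and backed the gripper off.

**Last checks:**
- **Seating:** both pin tips show through the eyes. The eyes measured within about 5 mm of the pin axis.
- **Other guard:** in the last wide picture the smaller guard still stands in its slot.
- **Robot:** the gripper is clear and touching nothing, and every wrist force reading stayed below 20 N.

**Where the checks disagreed:** after release the boards' outer top edge measured about 181 mm and the inner edge about 195 mm; level would be 195 mm. That is a sag of about 5°. The 4 mm of play around each pin, with the weight hanging out to one side, explains about 4° of it. I put the rest down to measuring error and left it. The gripper also stopped 3–4 mm lower than the 20 mm seat height implied, probably from slight slip in the grip or calibration.

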